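Couple the specimen-holder turntable to its drive

TASK

The loaded specimen holder on the drying turntable is still parked for loading. Pull the sprung wing knob on top of the holder straight up out of its park notch, turn it clockwise (seen from above) under its spring until you feel its key find the drive slot, and let it snap down fully home. Feel your way: never wrench the knob round against the notch or the slot, yank it against its upper stop or press it down hard, and leave the other things on the worktop alone.

Things in the scene. Friction and masses are not known exactly. Their poses are not given: they have to be found in the camera images.
- turntable: drying turntable fixed on the worktop: round grey casing, 137 mm across, 53 mm high, black control panel low on its front; the platter with specimen holder and the wing knob on top. Origin: centre of the underside, on the vertical turning axis; z up, -x through the panel. Only the knob is higher than the hub; a dryer 168 mm high stands 85 mm or more from the axis on the +y side.
- platter: the turning part: aluminium platter with a six-place specimen holder (140 mm across, hub 34 mm in diameter, hub top 98 mm above the worktop) and three round specimens. It always turns together with the knob: friction 0.03 N m free, about 0.05 N m with the knob's key dragging on the drive spindle. Origin on the axis, at worktop height; turns with the knob.
- knob: coupling knob: dark steel wing bar 46 mm long (own x), 12 thick (y), 18 high, on a neck 11 mm in diameter. Origin: the bar's centre, on the axis; z up. Origin's height above the worktop: 133 mm parked in the notch (start), 138 clear of the notch, 143 at the upper stop, 130 with its key riding on the spindle's face, 124 fully home in the slot, when a dark ring on the neck meets the hub.
- knob_key (a point): middle of the steel cross-key, a square bar 6 x 6 mm, 68 mm long, inside the casing (hidden), 101 mm below the bar's centre; it lifts and turns with the knob. The spring pulls the knob down with 5 N when home and 0.25 N more for each mm it is raised; the knob weighs about 1.2 N besides. Let free, it drops by itself.
- collar: fixed steel collar hidden in the casing: two park lugs hold the ends of the cross-key in notches 7 mm wide, 5 mm deep, with upright walls, 31 mm from the axis; a plate stops the knob's upward travel. After 0.42 rad of turn the key is past the lugs and can come down on the drive spindle. Origin as the turntable's.
- drive: drive hidden in the casing: worm-geared spindle, 30 mm across, that cannot be turned by hand; across its flat face runs one slot, 7 mm wide, 6 deep. The slot is where the motor stopped: 0.55 to 1.4 rad clockwise (from above) of the parked key; it cannot be seen or read, and this pose does not show it. The key drops in when turned over it with the knob free to sink, and then blocks the turn.
- mount_side: black round specimen 34 mm in diameter, 19 mm high, loose beside the turntable, to be left alone; origin centre of the underside
- tape: roll of tape 53 mm in diameter, 19 mm high, loose beside the turntable, to be left alone; origin centre of the underside
- jar_tall: glass jar with a screw lid, 74 mm in diameter, 82 mm high, to be left alone; origin centre of the underside
- jar: lidded jar 71 mm in diameter, 91 mm high, to be left alone; origin centre of the underside
- timer: round white mechanical timer 64 mm in diameter, 47 mm high, to be left alone; origin centre of the underside
- sample_box: flat sample box with a clear lid, 73 x 99 x 30 mm, to be left alone; origin centre of the underside

How it is judged:
On the way, in this order (a step that is already met when the one before it is completed fails the run):
1. the knob is pulled up clear of its park notch (z of knob in the frame of turntable above 0.1375 m), for 0.05 s.
2. the knob has snapped down fully home in the drive slot (z of knob in the frame of turntable below 0.1255 m), for 0.2 s.
At the end, for the whole second after the job is handed in: the knob is fully home in the drive slot (bar centre no more than 125.5 mm above the worktop; 124 is home, 130 on the spindle's face) and at rest (z of knob in the frame of turntable below 0.1255 m and angular speed of knob below 0.1 rad/s and linear speed of knob below 0.02 m/s); the robot touches nothing.
It fails at once if the knob wrenched against its park notch or yanked against its upper stop (over 35 N between knob and collar) (contact force between knob and collar above 35 N).
It fails at once if the knob wrenched round in the drive slot or pressed hard on the spindle (over 35 N between knob and drive) (contact force between knob and drive above 35 N).
It fails at once if a bystander pushed out of its place (over 20 mm) (distance of any of mount_side, tape, timer from where it was at the start of the episode above 0.02 m).
It also fails if it takes over 56 s, if anything falls off the work surface, if the arm or the gripper's body presses on something with over 40 N, if the wrist force passes 120 N, or if a joint passes its speed limit or range.

ROBOT

A 7-joint arm with a two-finger parallel gripper is mounted at the origin on a cart in front of the work surface, level with it; the furniture and walls round the work are solid. World frame = base frame: x ahead of the robot, y to its left, z up, the work surface at z = 0. Lengths are in m, angles in rad, forces in N, time in s.
With the tool pointing down it reaches from about 0.425 to 0.825 m from the base axis. Payload 3.6 kg.
Tool frame: the origin (TCP) lies where the fingers leave the gripper's body, on its centre line; the fingertips stand 73 mm ahead of it and the grasp point (between the pads) lies 54 mm ahead of it; x points along the fingers, y is the direction in which the jaws open and shut, and the axes are right-handed (so a half turn about x gives the same grasp; the last joint's range is limited). The gripper opens to 85 mm and grips with 20 to 120 N. Pads are 22 mm wide; open, the fingers measure 114 mm over their backs; the gripper's body (76 mm by 85 mm) begins 54 mm behind the grasp point. The pads swing forward as they close: fully open they stand 13 mm farther back than shut.
Start: joints at [-1.161, 0.615, -0.013, 1.423, 0.008, 1.103, -0.04], TCP at [0.275, 0.589, 0.304] pointing down, gripper open.
Joint ranges: [-3.12, 3.12], [-0.3, 2.06], [-1.34, 1.32], [0.26, 2.42], [-1.36, 4.5], [0.01, 1.98], [-2.84, 2.84]. Speed limits (rad/s): [2.79, 2.79, 3.14, 3.14, 3.14, 3.14, 3.14].

INTERFACE

Orientations are given as a unit quaternion [x, y, z, w].
In Python, from station import arm, snapshot, camera_info, ticket gives the robot as it stands. Calls block until the motion is done:
- arm.movep(position, orientation): joint-space move of the TCP to a pose.
- arm.line_to(position, velocity=0.15, ori=None): straight line of the TCP; ori=None keeps the orientation; velocity is the mean speed in m/s.
- arm.move_j(angles): joint-space move.
- arm.move_gripper(opening, effort=None): opening from 0.0 (shut) to 1.0 (fully open); effort is the grip in N (None keeps the last); returns when the fingers have stopped.
- arm.pause(seconds).
- arm.ik(position, orientation): joint angles nearest the present ones, or None.
- snapshot(name): name is "side" or "top"; returns the picture (480x640x3 uint8, blue, green, red); there is no depth.
- camera_info(name): a dict with "fx", "fy", "cx", "cy" (pixels), "R" (3x3) and "t" (3): a world point X has camera coordinates R X + t. Camera axes: x right, y down, z forward; pixel columns grow to the right and rows downward; lengths in m; the calibration is good to about 2 mm. A picture is of the moment at which its call begins. camera_info takes no time and is no camera call.
A pose or a line that the arm cannot do raises arm.MotionError and nothing moves.
- ticket.finish_job(): hands the job in, once; it reports no verdict.
Readings, each from a call of its own:
- arm.read_time(): time.
- arm.read_joint_positions(): joint angles.
- arm.read_dq(): joint speeds.
- arm.read_effort(): joint torques, N m.
- arm.read_tool_pos(): TCP position.
- arm.read_eef_rot(): TCP orientation.
- arm.read_ft_force(): force on the tool from outside, world axes, zero at the start.
- arm.read_wrist_torque(): the same for the moment, N m.
- arm.read_opening(): opening from 0.0 (shut) to 1.0 (fully open).
Only numpy, scipy, OpenCV 4.12 (cv2) and the standard library are available. Lean on these libraries where they do the work, as an engineer would, in place of code of your own. Each camera call takes 0.05 s, during which the arm holds its last target.

## Working session

There is one attempt and no reset: what is moved stays moved. The work goes in short steps, each a Python script; the robot and the scene stay as the last script left them, time stands still between calls to the robot, and variables do not carry over. Pictures are saved under pics/ and viewed, and the job is handed in when it is done.

```bash
mkdir -p pics
python3 - <<'E'
from station import arm,snapshot,camera_info
import cv2
for n in("side","top"):
    cv2.imwrite(f"pics/{n}0.png",snapshot(n)); c=camera_info(n); print(n,c)
print(arm.read_time(),arm.read_tool_pos(),arm.read_eef_rot(),arm.read_ft_force(),arm.read_wrist_torque())
E
```

```text
side {'fx': 528.8282381772975, 'fy': 528.8282381772975, 'cx': 317.47219778465757, 'cy': 232.94271263241794, 'R': array([[ 0.96963186, -0.24316492,  0.02617001],
       [-0.11721984, -0.555981  , -0.82288798],
       [ 0.21464752,  0.79483076, -0.56760065]]), 't': array([-0.60982452,  0.08890104,  1.36231373])}
top {'fx': 518.2457242201262, 'fy': 518.2457242201262, 'cx': 315.83476836938405, 'cy': 233.1331560043403, 'R': array([[-0.01465815, -0.99980249,  0.0134207 ],
       [-0.98418866,  0.01205716, -0.17671248],
       [ 0.17651576, -0.01579878, -0.98417101]]), 't': array([-0.15723445,  0.60830808,  1.24605554])}
0.1 [0.27472845 0.58850786 0.30283012] [ 0.15237187  0.69048644 -0.15401956  0.69013713] [-0.55757129  0.29591486 -0.93588963] [-0.02963861 -0.04323847  0.07318677]
```

View pics/side0.png

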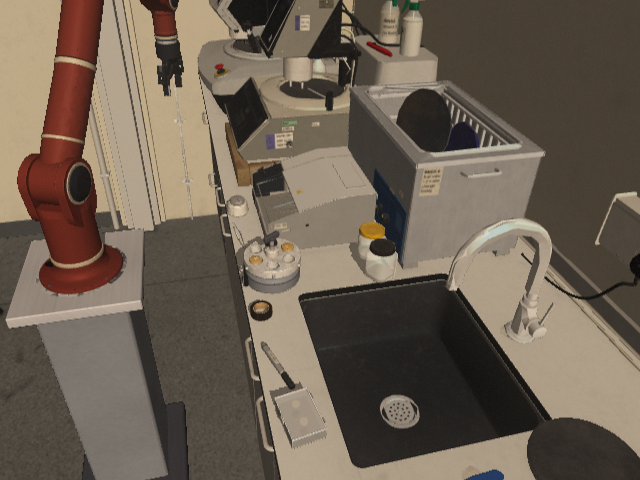

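View pics/top0.png

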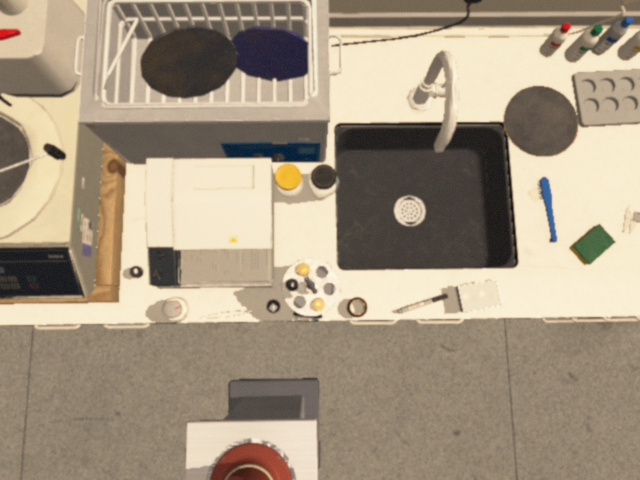

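Run:
```python
import cv2
a=cv2.imread("pics/top0.png")[250:330,255:375]; cv2.imwrite("pics/topz.png",cv2.resize(a,None,fx=6.5,fy=6.5,interpolation=cv2.INTER_CUBIC))
a=cv2.imread("pics/side0.png")[220:310,225:325]; cv2.imwrite("pics/sidez.png",cv2.resize(a,None,fx=6.5,fy=6.5,interpolation=cv2.INTER_CUBIC))
```

```text
(no output)
```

View pics/topz.png

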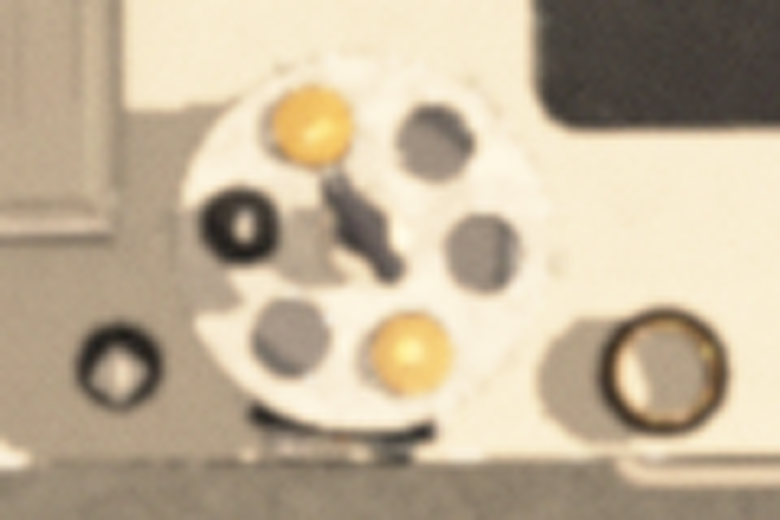

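View pics/sidez.png

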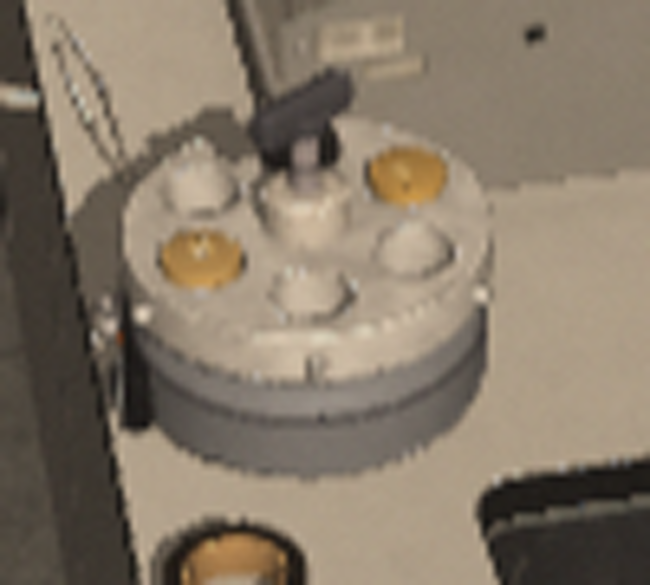

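```bash
cat > h.py <<'E'
import numpy as np
from station import arm,snapshot,camera_info,ticket
def ray(n,u,v):
    c=camera_info(n);R=np.array(c["R"]);t=np.array(c["t"])
    return -R.T@t, R.T@np.array([(u-c["cx"])/c["fx"],(v-c["cy"])/c["fy"],1])
def at(n,u,v,z):
    o,d=ray(n,u,v); return o+d*(z-o[2])/d[2]
def tri(p,q):
    o1,d1=ray("top",*p);o2,d2=ray("side",*q)
    s=np.linalg.lstsq(np.c_[d1,-d2],o2-o1,rcond=None)[0]
    a=o1+s[0]*d1;b=o2+s[1]*d2
    return (a+b)/2,np.linalg.norm(a-b)
def proj(n,X):
    c=camera_info(n);p=np.array(c["R"])@np.asarray(X)+c["t"]
    return np.array([c["fx"]*p[0]/p[2]+c["cx"],c["fy"]*p[1]/p[2]+c["cy"]])
E
python3 - <<'E'
from h import *
T=lambda X,Y:((X+.5)/6.5-.5+255,(Y+.5)/6.5-.5+250)
S=lambda X,Y:((X+.5)/6.5-.5+225,(Y+.5)/6.5-.5+220)
print("bar",tri(T(364,227),S(303,108)))
print("end far",tri(T(337,183),S(345,85)));print("end near",tri(T(390,270),S(258,133)))
a=at("top",*T(337,183),.138);b=at("top",*T(390,270),.138);print(a,b,(a+b)/2,np.linalg.norm(a-b),np.arctan2(*(a-b)[1::-1]))
a=at("side",*S(345,85),.136);b=at("side",*S(258,133),.136);print(a,b,(a+b)/2,np.linalg.norm(a-b),np.arctan2(*(a-b)[1::-1]))
for p,q in(((313,125),(408,175)),((411,353),(202,258))):print("or",tri(T(*p),S(*q)))
print("platter",at("top",*T(362,245),.085))
print("tape",at("top",*T(664,372),.019),"mount",at("top",*T(119,365),.019))
E
```

```text
bar (array([ 0.4722798 , -0.15029285,  0.13270348]), np.float64(0.0016485276433805991))
end far (array([ 0.48886341, -0.1409564 ,  0.13421013]), np.float64(0.0034471226322170903))
end near (array([ 0.4555155 , -0.15922333,  0.13029149]), np.float64(0.0014142281879305806))
[ 0.48679371 -0.14078211  0.138     ] [ 0.45571094 -0.15919769  0.138     ] [ 0.47125233 -0.1499899   0.138     ] 0.03612855113141363 0.5348635612932768
[ 0.49016288 -0.1434786   0.136     ] [ 0.45366915 -0.16719601  0.136     ] [ 0.47191601 -0.1553373   0.136     ] 0.04352364928685565 0.5763074219596949
or (array([ 0.51481765, -0.1320132 ,  0.08254358]), np.float64(0.0022656124407608625))
or (array([ 0.42989558, -0.1672755 ,  0.08254375]), np.float64(0.002257738612610593))
platter [ 0.46858104 -0.14959489  0.085     ]
tape [ 0.42273491 -0.26630256  0.019     ] mount [ 0.4284109  -0.05521216  0.019     ]
```

Run:
```python
from h import *
import cv2
from itertools import product
from scipy.spatial import ConvexHull
ims={"top":cv2.imread("pics/top0.png"),"side":cv2.imread("pics/side0.png")}
def hull(n,x,y,a,z=.133):
    c,s=np.cos(a),np.sin(a)
    P=[proj(n,(x+c*i*.023-s*j*.006,y+s*i*.023+c*j*.006,z+k*.009)) for i,j,k in product((-1,1),repeat=3)]
    P=np.array(P);return P[ConvexHull(P).vertices]
def mask(n,h,ex=0):
    m=np.zeros((480*4,640*4),np.uint8);cv2.fillPoly(m,[np.int32(np.round((h+.5)*4*16))],255,shift=4)
    return cv2.resize(m,(640,480),interpolation=cv2.INTER_AREA)/255.
g={n:cv2.cvtColor(i,cv2.COLOR_BGR2GRAY).astype(float) for n,i in ims.items()}
k=np.ones((7,7))
def score(n,x,y,a):
    m=mask(n,hull(n,x,y,a));r=cv2.dilate(m,np.ones((5,5)))-m
    return (g[n]*r).sum()/r.sum()-(g[n]*m).sum()/m.sum()
for n in ims:
    L=[(score(n,x,y,a),x,y,a) for x in np.arange(.466,.479,.002) for y in np.arange(-.157,-.1439,.002) for a in np.arange(.35,.8,.025)]
    L.sort(reverse=True);print(n);[print(np.round(l,3)) for l in L[:6]]
for n,(u,v) in {"top":(285,262),"side":(248,222)}.items():
    z=cv2.resize(ims[n][v:v+45,u:u+50],None,fx=8,fy=8,interpolation=cv2.INTER_CUBIC)
    cv2.polylines(z,[np.int32((hull(n,.472,-.150,.55)-[u,v]+.5)*8)],True,(0,255,0),1);ims[n]=z
cv2.imwrite("pics/ov.png",np.hstack(list(ims.values())))
```

```text
Traceback (most recent call last):
  File "h.py", line 14, in proj
    c=camera_info(n);p=np.array(c["R"])@np.asarray(X)+c["t"]
ValueError: time passes only in moves, steps and waits
```

```bash
sed -i 's/^import numpy as np/import numpy as np, functools/; s/^from station.*/from station import arm,snapshot,camera_info as _ci,ticket\ncamera_info=functools.lru_cache(None)(_ci)/' h.py
cat > fit.py <<'E'
from h import *
import cv2
from itertools import product
from scipy.spatial import ConvexHull
ims={"top":cv2.imread("pics/top0.png"),"side":cv2.imread("pics/side0.png")}
def hull(n,x,y,a,z=.133):
    c,s=np.cos(a),np.sin(a)
    P=[proj(n,(x+c*i*.023-s*j*.006,y+s*i*.023+c*j*.006,z+k*.009)) for i,j,k in product((-1,1),repeat=3)]
    P=np.array(P);return P[ConvexHull(P).vertices]
def mask(n,h,ex=0):
    m=np.zeros((480*4,640*4),np.uint8);cv2.fillPoly(m,[np.int32(np.round((h+.5)*4*16))],255,shift=4)
    return cv2.resize(m,(640,480),interpolation=cv2.INTER_AREA)/255.
g={n:cv2.cvtColor(i,cv2.COLOR_BGR2GRAY).astype(float) for n,i in ims.items()}
def score(n,x,y,a):
    m=mask(n,hull(n,x,y,a));r=cv2.dilate(m,np.ones((5,5)))-m
    return (g[n]*r).sum()/r.sum()-(g[n]*m).sum()/m.sum()
for n in ims:
    L=[(score(n,x,y,a),x,y,a) for x in np.arange(.466,.479,.002) for y in np.arange(-.157,-.1439,.002) for a in np.arange(.35,.8,.05)]
    L.sort(reverse=True);print(n);[print(np.round(l,3)) for l in L[:6]]
for n,(u,v) in {"top":(285,262),"side":(248,222)}.items():
    z=cv2.resize(ims[n][v:v+45,u:u+50],None,fx=8,fy=8,interpolation=cv2.INTER_CUBIC)
    cv2.polylines(z,[np.int32((hull(n,.472,-.150,.55)-[u,v]+.5)*8)],True,(0,255,0),1);ims[n]=z
cv2.imwrite("pics/ov.png",np.hstack(list(ims.values())))
E
python3 fit.py
```

```text
top
[81.451  0.47  -0.149  0.6  ]
[80.602  0.472 -0.149  0.6  ]
[80.574  0.47  -0.149  0.55 ]
[80.516  0.472 -0.149  0.55 ]
[79.684  0.47  -0.149  0.65 ]
[79.443  0.472 -0.149  0.5  ]
side
[43.216  0.472 -0.155  0.7  ]
[43.061  0.47  -0.155  0.7  ]
[42.705  0.47  -0.155  0.75 ]
[42.661  0.472 -0.155  0.65 ]
[42.633  0.472 -0.153  0.7  ]
[42.606  0.472 -0.155  0.75 ]
```

View pics/ov.png

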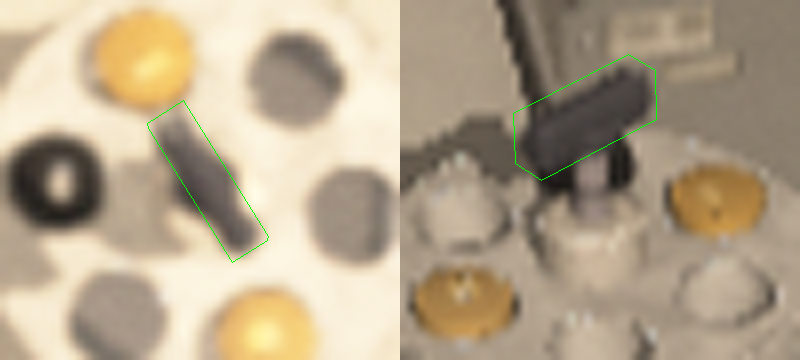

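Run:
```python
from h import *
from scipy.spatial.transform import Rotation as Ro
print(arm.read_time())
def q(psi): # tool x down, tool y at yaw psi
    y=np.array([np.cos(psi),np.sin(psi),0]);x=np.array([0,0,-1.]);return Ro.from_matrix(np.c_[x,y,np.cross(x,y)]).as_quat()
for base in (.55+np.pi/2,.55-np.pi/2):
    for d in(0,.5,1,1.5):
        for z in (.187,.25):
            r=arm.ik([.472,-.150,z],q(base-d)); print(round(base-d,2),z,None if r is None else np.round(r,2))
```

```text
0.1
2.12 0.187 [ 0.35  0.54 -0.13  1.99  0.12  0.61  2.26]
2.12 0.25 [ 0.26  0.45  0.    1.93 -0.    0.76  2.39]
1.62 0.187 [ 0.26  0.54  0.01  2.   -0.01  0.6   1.89]
1.62 0.25 [ 0.17  0.45  0.13  1.93 -0.08  0.76  1.97]
1.12 0.187 [ 0.16  0.55  0.16  2.   -0.14  0.61  1.53]
1.12 0.25 [ 0.06  0.46  0.3   1.94 -0.19  0.77  1.58]
0.62 0.187 [ 0.09  0.55  0.25  2.   -0.23  0.61  1.12]
0.62 0.25 [-0.01  0.47  0.4   1.94 -0.25  0.78  1.15]
-1.02 0.187 [-0.08  0.59  0.52  2.01 -0.47  0.66 -0.28]
-1.02 0.25 [-0.25  0.55  0.77  1.95 -0.5   0.85 -0.23]
-1.52 0.187 [-0.12  0.61  0.58  2.01 -0.52  0.68 -0.73]
-1.52 0.25 [-0.31  0.58  0.88  1.95 -0.58  0.88 -0.64]
-2.02 0.187 [-0.32  0.73  0.94  2.01 -0.82  0.83 -0.92]
-2.02 0.25 [-0.34  0.61  0.94  1.95 -0.62  0.91 -1.09]
-2.52 0.187 [-0.4   0.83  1.13  2.02 -0.95  0.96 -1.27]
-2.52 0.25 [-0.42  0.7   1.13  1.95 -0.76  1.   -1.44]
```

```bash
cat >> h.py <<'E'
from scipy.spatial.transform import Rotation as Ro
def q(psi): # tool x down, tool y at yaw psi
    y=np.array([np.cos(psi),np.sin(psi),0]);x=np.array([0,0,-1.]);return Ro.from_matrix(np.c_[x,y,np.cross(x,y)]).as_quat()
def st(tag=""):
    print(tag,"t",round(float(arm.read_time()),2),"p",np.round(arm.read_tool_pos(),4),"F",np.round(arm.read_ft_force(),2),"M",np.round(arm.read_wrist_torque(),3),"op",round(float(arm.read_opening()),4))
E
python3 - <<'E'
from h import *
import cv2
psi=.57+np.pi/2
arm.movep([.472,-.150,.33],q(psi)); st()
arm.move_gripper(.42,20)
arm.line_to([.472,-.150,.262],velocity=.1); st()
for n in("side","top"): cv2.imwrite(f"pics/{n}1.png",snapshot(n))
a=cv2.imread("pics/side1.png")[170:310,200:350]; b=cv2.imread("pics/top1.png")[220:340,240:390]
cv2.imwrite("pics/v1.png",np.hstack([cv2.resize(a,(400,373)),cv2.resize(b,(400,320))[:,:] if 0 else cv2.copyMakeBorder(cv2.resize(b,(400,320)),0,53,0,0,0)]))
E
```

```text
t 2.8 p [ 0.4724 -0.1492  0.33  ] F [0.33 0.42 0.4 ] M [ 0.002  0.004 -0.049] op 1.0022
 t 4.17 p [ 0.4724 -0.1502  0.2625] F [0.03 0.16 0.28] M [0.022 0.031 0.011] op 0.4166
```

View pics/v1.png

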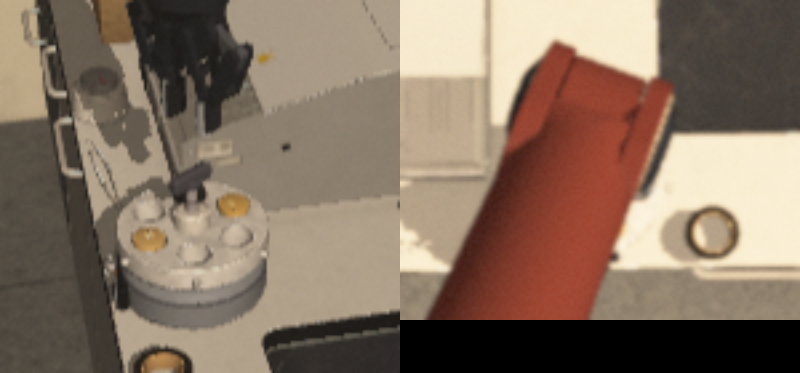

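Side view: the open fingers, at about (172,110) and (210,120), straddle the wing bar at about (190,180). The top view is blocked by the arm. I'll go down in steps and watch the force.

Run:
```python
from h import *
for z in (.225,.208,.196,.188):
    arm.line_to([.472,-.150,z],velocity=.06); st(z)
    if abs(arm.read_ft_force()[2])>5: print("contact");break
else:
    arm.move_gripper(.2,20); st("half")
    arm.move_gripper(0.0,20); st("grip")
```

```text
0.225 t 5.03 p [ 0.4722 -0.1501  0.225 ] F [-0.17  0.59  0.38] M [ 0.014 -0.004 -0.015] op 0.4216
0.208 t 5.47 p [ 0.4718 -0.1499  0.2075] F [ 0.42 -0.74  0.82] M [-0.002  0.043  0.016] op 0.4211
0.196 t 5.82 p [ 0.4717 -0.1499  0.1955] F [ 0.66 -0.08  0.68] M [ 0.034 -0.01   0.06 ] op 0.4181
0.188 t 6.1 p [ 0.4718 -0.1499  0.1876] F [ 0.26 -0.46 -1.13] M [-0.017 -0.014  0.011] op 0.42
half t 6.42 p [ 0.4721 -0.15    0.1881] F [-0.51 -0.41  0.06] M [0.005 0.036 0.018] op 0.2033
grip t 6.64 p [ 0.4715 -0.149   0.1881] F [-2.39  4.15  4.36] M [0.647 0.453 0.073] op 0.1358
```

Run:
```python
from h import *
arm.line_to([.4712,-.1487,.188],velocity=.02); st("shift")
arm.move_gripper(0.0,40); st("grip40")
```

```text
shift t 6.89 p [ 0.4713 -0.1489  0.1882] F [-1.19  1.77  2.92] M [0.236 0.258 0.17 ] op 0.1376
grip40 t 7.11 p [ 0.4713 -0.1489  0.1882] F [-1.25  1.44  5.33] M [0.18  0.266 0.116] op 0.1329
```

Run:
```python
from h import *
for dz in (.002,.004,.006,.0075):
    arm.line_to([.4711,-.1486,.188+dz],velocity=.01); st(dz)
    if arm.read_ft_force()[2]<-20: print("stop");break
```

```text
0.002 t 7.46 p [ 0.4713 -0.1489  0.1892] F [ 3.32 -1.17 -8.64] M [-0.191 -0.556 -0.024] op 0.1326
0.004 t 7.81 p [ 0.4713 -0.1488  0.192 ] F [ 2.76 -1.48 -9.92] M [-0.313 -0.647  0.049] op 0.1295
0.006 t 8.16 p [ 0.4713 -0.1488  0.1942] F [ 4.14 -2.33 -9.3 ] M [-0.466 -0.735 -0.001] op 0.129
0.0075 t 8.46 p [ 0.4713 -0.1488  0.1957] F [  4.2   -2.48 -10.1 ] M [-0.521 -0.765  0.072] op 0.1307
```

Run:
```python
from h import *
psi=.57+np.pi/2
arm.line_to([.4711,-.1486,.1962],velocity=.01); st()
for d in (.02,.04,.07,.11,.16,.22,.28,.34,.40,.45,.48):
    arm.movep([.4711,-.1486,.1962],q(psi-d))
    m=arm.read_wrist_torque()[2]
    print(d,np.round(m,3),np.round(arm.read_ft_force(),1),np.round(arm.read_tool_pos(),4),round(float(arm.read_time()),2))
    if abs(m)>.35: print("stop");break
```

```text
t 8.71 p [ 0.4713 -0.1488  0.1963] F [  3.9   -2.83 -10.34] M [-0.518 -0.842  0.049] op 0.1319
0.02 -0.078 [  3.3  -2.9 -10.1] [ 0.4713 -0.1488  0.1963] 8.96
0.04 -0.015 [  4.4  -3.5 -10.5] [ 0.4713 -0.1489  0.1963] 9.21
0.07 -0.084 [  4.2  -3.7 -11. ] [ 0.4713 -0.1488  0.1963] 9.46
0.11 -0.035 [ 4.1 -3.1 -9.7] [ 0.4713 -0.1489  0.1962] 9.71
0.16 -0.008 [  4.5  -3.  -10.2] [ 0.4713 -0.1489  0.1962] 9.96
0.22 -0.031 [  4.9  -3.3 -10.6] [ 0.4714 -0.1489  0.1963] 10.21
0.28 -0.046 [  4.2  -3.5 -10.4] [ 0.4714 -0.1489  0.1963] 10.46
0.34 -0.031 [  3.7  -4.3 -10.4] [ 0.4714 -0.149   0.1963] 10.71
0.4 0.002 [ 4.8 -4.  -9.8] [ 0.4714 -0.149   0.1963] 10.96
0.45 -0.006 [  3.7  -3.8 -10.2] [ 0.4714 -0.1491  0.1963] 11.21
0.48 -0.017 [  4.7  -3.5 -11.1] [ 0.4714 -0.1491  0.1963] 11.46
```

Run:
```python
from h import *
import cv2
psi=.57+np.pi/2
for z in (.192,.189,.1875,.1865,.1858,.1852,.1846):
    arm.line_to([.4716,-.1491,z],velocity=.015); st(z)
    if arm.read_ft_force()[2]>-4: print("seated");break
cv2.imwrite("pics/side2.png",cv2.resize(snapshot("side")[180:300,200:350],None,fx=5,fy=5,interpolation=2))
```

```text
0.192 t 11.89 p [ 0.4715 -0.1491  0.1919] F [ 2.81 -2.61 -9.14] M [-0.612 -0.604 -0.002] op 0.1327
0.189 t 12.24 p [ 0.4715 -0.1492  0.1889] F [ 2.51 -2.74 -9.93] M [-0.554 -0.559  0.007] op 0.1306
0.1875 t 12.49 p [ 0.4715 -0.1492  0.1874] F [ 1.84 -3.17 -9.32] M [-0.652 -0.431 -0.056] op 0.1315
0.1865 t 12.74 p [ 0.4715 -0.1491  0.1864] F [ 1.43 -3.2  -8.48] M [-0.656 -0.351 -0.016] op 0.1326
0.1858 t 12.99 p [ 0.4715 -0.1491  0.1857] F [ 2.45 -3.   -7.71] M [-0.668 -0.412 -0.01 ] op 0.1289
0.1852 t 13.24 p [ 0.4715 -0.1491  0.1853] F [ 0.96 -3.22 -5.02] M [-0.683 -0.232 -0.022] op 0.1328
0.1846 t 13.49 p [ 0.4714 -0.1492  0.1851] F [-0.88 -3.06  0.73] M [-0.467  0.19  -0.007] op 0.132
seated
```

View pics/side2.png

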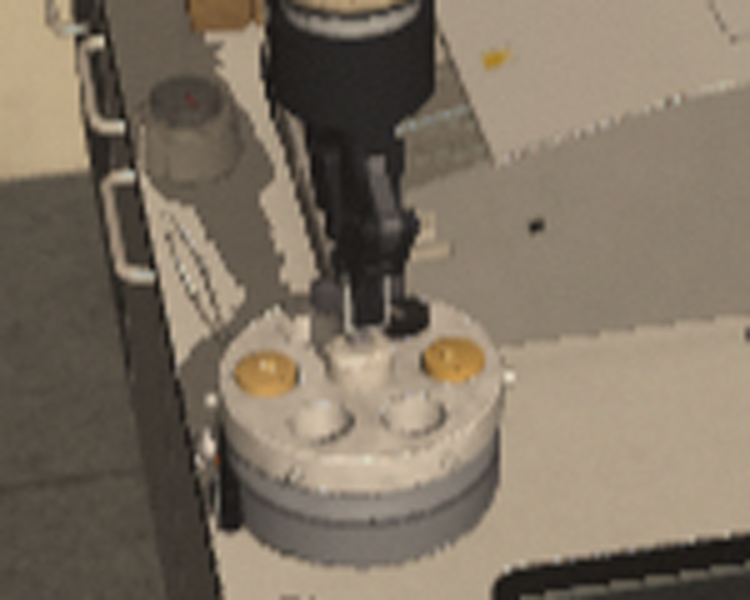

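Run:
```python
from h import *
import cv2
psi=.57+np.pi/2
arm.move_gripper(.162,20); st("loose")
arm.pause(.1)
d=.48;hit=0
P=[.4715,-.1491,.1855]
while d<1.62:
    d+=.03
    arm.movep(P,q(psi-d))
    m=np.mean([arm.read_wrist_torque()[2]])
    print(round(d,2),np.round(m,3),np.round(arm.read_ft_force(),1),round(float(arm.read_time()),2))
    hit=hit+1 if m>.14 else 0
    if hit>=2 or abs(m)>.3: print("blocked?");break
    if arm.read_time()>32: print("time");break
st()
cv2.imwrite("pics/side3.png",cv2.resize(snapshot("side")[180:300,200:350],None,fx=5,fy=5,interpolation=2))
```

```text
loose t 13.76 p [ 0.4717 -0.1483  0.1847] F [-0.15 -0.38  0.05] M [-0.074  0.014 -0.02 ] op 0.1601
0.51 -0.021 [-0.7  0.   0. ] 14.11
0.54 -0.044 [ 0.8 -0.2 -0.1] 14.36
0.57 0.022 [ 0.3 -0.5 -0.9] 14.61
0.6 -0.006 [ 0.5 -0.5  0.3] 14.86
0.63 -0.002 [ 0.2 -0.8 -1.1] 15.11
0.66 0.042 [-1.  -1.2 -0.3] 15.36
0.69 0.061 [-0.2 -1.1 -0.3] 15.61
0.72 -0.0 [ 0.5 -0.4 -0.4] 15.86
0.75 0.013 [ 0.8  0.3 -1.5] 16.11
0.78 0.01 [-0.5 -2.  -0.7] 16.36
0.81 0.097 [-0.8 -1.8 -1.5] 16.61
0.84 0.31 [-1.2 -2.9 -0.3] 16.86
blocked?
 t 16.86 p [ 0.4715 -0.1493  0.1856] F [-1.16 -2.95 -0.26] M [-0.49  0.09  0.31] op 0.1621
```

View pics/side3.png

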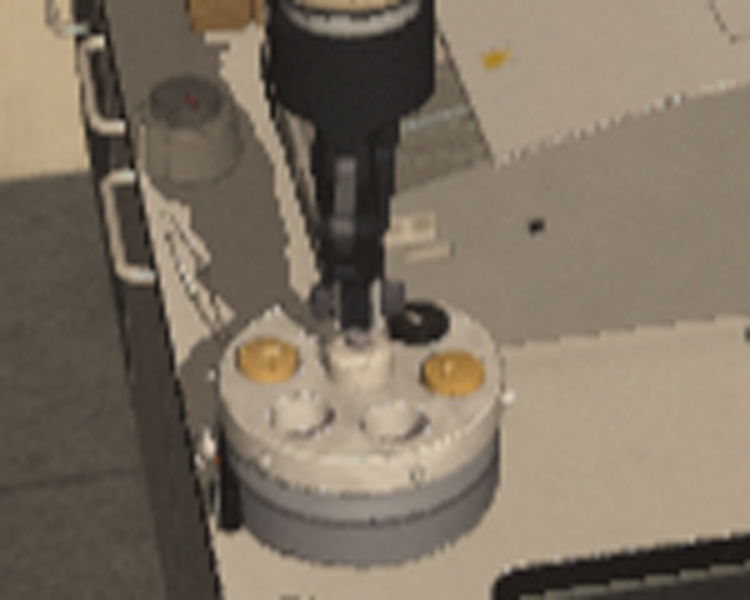

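Torque jumped to 0.31 N m at about 0.8 rad, so the key has probably found the slot. I'll back off so the knob is free to sink, open, retreat upward and check.

Run:
```python
from h import *
import cv2
psi=.57+np.pi/2
P=[.4715,-.1491,.1855]
arm.movep(P,q(psi-.79)); st("back")
arm.movep(P,q(psi-.76)); st("back2")
arm.move_gripper(.42,20); st("open")
arm.line_to([.4715,-.1491,.26],velocity=.06); st("up")
arm.line_to([.4715,-.1491,.31],velocity=.15)
cv2.imwrite("pics/raw4.png",snapshot("side"))
cv2.imwrite("pics/side4.png",cv2.resize(cv2.imread("pics/raw4.png")[180:300,200:350],None,fx=5,fy=5,interpolation=2))
# measured bar-centre row prediction
for z in(.124,.130,.133): print(z,proj("side",(.4715,-.1495,z)),((proj("side",(.4715,-.1495,z+.009))-[200,180])*5))
```

```text
back t 17.16 p [ 0.4715 -0.1493  0.1855] F [-0.17 -1.88  0.77] M [-0.419  0.053  0.051] op 0.1638
back2 t 17.41 p [ 0.4714 -0.149   0.1855] F [-0.55 -1.32 -0.09] M [-0.289  0.08   0.014] op 0.1641
open t 17.75 p [ 0.4716 -0.1487  0.1855] F [-0.71  0.39  0.37] M [-0.037 -0.016 -0.032] op 0.4206
up t 19.14 p [ 0.4713 -0.149   0.2596] F [-0.24  0.6  -0.67] M [-0.03   0.018  0.061] op 0.4131
0.124 [270.55951713 239.04846082] [352.34417461 279.93620183]
0.13 [270.49914332 237.01038154] [352.03986742 269.66349898]
0.133 [270.46883492 235.98724037] [351.88709895 264.50639073]
```

View pics/side4.png

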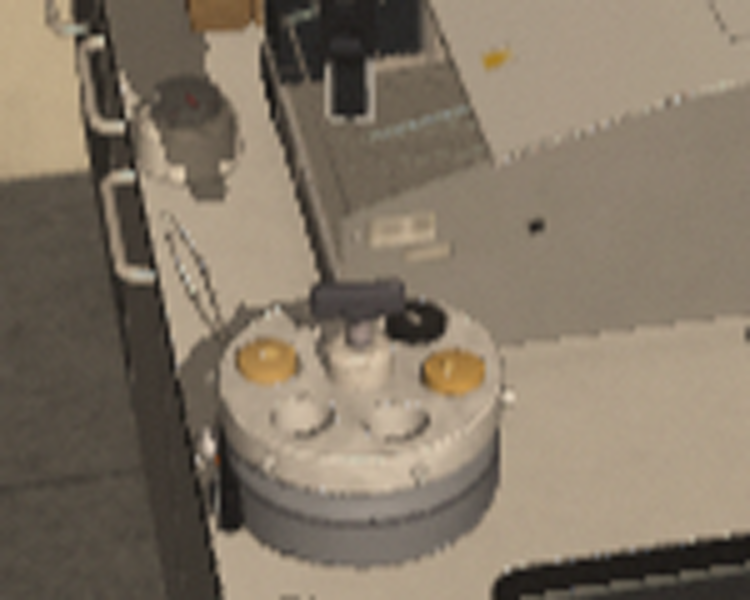

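Wing bar centre is now at about (357,298) in the crop, which is raw pixel (271.4,239.6). It started at (271.2,236.2). Predicted rows are 239.05 for home (124 mm) and 237.0 for the spindle face (130 mm), so the knob reads as home. The gripper is clear of it, so I'm handing in.

Run:
```python
from h import *
arm.pause(.3); st(); print(ticket.finish_job())
```

```text
t 19.98 p [ 0.4713 -0.149   0.3094] F [-0.17  0.65  0.46] M [0.073 0.016 0.035] op 0.419
the job is handed in; nothing more can be done
None
```

The knob is out of its park notch and, by my checks, snapped fully home in the drive slot. I handed the job in at about 20 s of the 56 s allowed; no verdict was reported.

**What I did:**
- **Lift:** I gripped the wing and lifted it about 8 mm, to roughly 141 mm. The pull settled at about 10 N, as the spring and weight predict.
- **Turn and lower:** I turned it 0.48 rad clockwise with no resistance above noise. I then lowered it until the load came off at the expected 130 mm (spindle face).
- **Find the slot:** With the jaws loosened so the knob could sink, I turned on in 0.03 rad steps. At about 0.8 rad the torque jumped from under 0.1 to 0.31 N m, so I stopped, backed off, opened and retreated.

**Last checks:**
- **Height:** In the side picture the bar sits 3.4 px lower than at the start. Home predicts 3.1 px and resting on the spindle face only 1.0 px. I read this by eye from an enlarged crop, and the side view disagreed with the top view by about 5 mm when locating the knob. That is why I relied on the change since the start.
- **Clearance:** The gripper was well above the knob and the wrist force was near zero when I handed in.
- **Not checked:** I took no final top picture of the loose items. No unexpected contact showed in the readings.

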